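# Fetch the case cover from behind the cassette and close the case

### The job

The spare cover plate for the open grey case is lying with its far edge under the low rack, shut in behind the standing tube cassette. First set the cassette down upright on the rubber mat; then draw the cover out from under the rack's shelf and lower it gently and level onto the case, so that both studs come up through its two holes and it lies flush on the rim, and let go. Leave the jar, the bowl and the two profiles on the shelf where they are.

Things in the scene. Friction and masses are not known exactly. Their poses are not given: they have to be found in the camera images.
- cassette_mid (a point): centre (half-way up) of the tube cassette: loose grey block standing on its long edge in front of the cover, 50 mm thick (x), 150 mm long (y), 100 mm tall (z), 0.45 to 0.8 kg, upright aluminium tubes on its robot-side face. The top 30 mm is a plain grey band of the full 50 mm thickness: grip it there across the thickness
- cover_mid (a point): middle of the loose cover, 34 mm above its underside: grey plate 140 mm (x) by 170 mm (y), 8 mm thick, 0.37 to 0.68 kg, flat on the table, far edge (+x) under the rack's shelf. Two 14 mm through holes at x = 0, y = -70 and +70 mm; a steel handle in its middle. The same either way round
- cover_handle (a point): middle of the cover's handle bar, 56 mm above the plate's underside, over the plate's centre. The bar is 60 mm long (x), 14 mm thick (y), 24 mm high (z), on two posts; grip it across its thickness
- case_top (a point): centre of the rim (top face) of the open grey case, fixed to the table: 140 mm (x) by 170 mm (y), 60 mm tall, copper tubes inside. Two steel studs, 10 mm diameter, on the rim at x = 0, y = -70 and +70 mm, rise 22 mm; the last 8 mm taper to 5 mm. Seated cover: its underside on this rim, cover_mid 34 mm above this point
- mat_top (a point): centre of the top face of the black rubber mat, fixed on the table, 180 mm (x) by 240 mm (y), 4 mm thick. Mat and case lie on opposite sides, either way about
- rack: low dark steel rack, fixed. Origin on the table under the middle of the shelf's front edge; x points under the shelf, away from the robot. Shelf 190 mm deep (x), 270 mm wide (y), underside 35 mm, top 45 mm above the table; side walls at y = -128 and +128 mm. The cover's far edge starts 20 to 35 mm under the shelf, its handle just in front
- channel_a: loose copper U-profile, 120 x 36 x 22 mm, lying on the rack's shelf; leave it alone
- channel_b: loose aluminium U-profile, 100 x 36 x 22 mm, lying on the rack's shelf; leave it alone
- jar: grey jar with a steel cap, 64 mm across, 85 mm tall, standing on the table; leave it alone
- dish: steel bowl, 90 mm across, 35 mm tall, on the table; leave it alone

How it is judged:
By the outcome, as a careful person would: the job done as asked, in the order asked, and still so for the second after the job is handed in, with the robot touching nothing.
It also fails if it takes over 61 s, if anything falls off the work surface, if the arm or the gripper's body presses on something with over 40 N, if the wrist force passes 120 N, or if a joint passes its speed limit or range.

### The arm

A 6-joint arm with a two-finger parallel gripper is mounted at the origin on the work surface. World frame = base frame: x ahead of the robot, y to its left, z up, the work surface at z = 0. Lengths are in m, angles in rad, forces in N, time in s.
With the tool pointing down it reaches from about 0.35 to 0.975 m from the base axis. Payload 4.9 kg.
Tool frame: the origin (TCP) lies on the centre line of the jaws, within the pads' length; the fingertips stand 8 mm ahead of it and the grasp point (between the pads) lies 11 mm behind it; z points along the fingers, y is the direction in which the jaws open and shut (so a half turn about z gives the same grasp; the last joint's range is limited). The gripper opens to 85 mm and grips with 20 to 120 N. Pads are 22 mm wide; open, the fingers measure 114 mm over their backs; the gripper's body (76 mm by 85 mm) begins 54 mm behind the grasp point. The pads swing forward as they close: fully open they stand 13 mm farther back than shut.
Start: joints at [0.993, 0.053, 1.613, -0, 1.476, -0.119], TCP at [0.277, 0.56, 0.239] pointing down, gripper open.
Joint ranges: [-3.01, 3.01], [-1.01, 2.22], [0.06, 2.58], [-1.02, 4.17], [0.09, 2.62], [-3.14, 3.14]. Speed limits (rad/s): [2.57, 2.57, 3.14, 3.14, 3.14, 3.14].

### API

Orientations are given as a unit quaternion [w, x, y, z].
In Python, from plant import manip gives the robot as it stands.
- The arm moves only by the tool step_arm, never from a script. Its argument "deltas" is a list of rows, each a list of 7 numbers: the shift along the tool's x, y, z in m, then the turn, a rotation vector about the tool's x, y, z in rad, then the gripper command: -1 is fully open, 1 is shut, values between are in proportion. In form: [[dx, dy, dz, ax, ay, az, hand], ...]. A call has 1 to 20 rows; each row is the pose to reach, as a shift and turn from the pose commanded when the call began, along the tool's axes at that moment; what a row does not reach only later rows make up. A row lasts 1/10 s, in which the tool goes at most 50 mm and 8.59 degrees, less where a joint would pass 70% of its speed; a pose out of reach is approached as far as the arm can. A call with a gripper value outside its range is refused whole. The fingers move at their own pace and stop on an object; the grip force is fixed at half the most. Time passes only in rows, so rows that repeat a pose let the fingers close. It gives the time, the measured TCP pose, the force and the opening at its end, in the units of the state.
- manip.state(): the state, without advancing time (a new reading comes with each control period).
- manip.grab_frame(name): name is "scene" or "side" or "wrist"; returns the picture (480x640x3 uint8, red, green, blue); there is no depth.
- manip.get_calibration(name): a dict with "fov_y" (degrees; the focal length in pixels is half the picture's height over the tangent of half this angle, whatever the lens; pixels are square), "cx", "cy" (the principal point, pixels), "R" (3x3) and "t" (3): a world point X has camera coordinates R X + t. Camera axes: x right, y down, z forward; pixel columns grow to the right and rows downward; lengths in m; the calibration is good to about 2 mm. A picture is of the moment at which its call begins: read the wrist's pose just before it. get_calibration takes no time and is no camera call; for the wrist camera it gives the pose at the moment of the call.
- manip.job_done(): hands the job in, once; it reports no verdict.
The state is a dict: "time": time; "joint_pos": joint angles; "joint_vel": joint speeds; "joint_efforts": joint torques, N m; "tool_pos": TCP position; "tool_rot": TCP orientation; "contact_force": force on the tool from outside, world axes, zero at the start; "ft_torque": the same for the moment, N m; "gripper_width": opening from 0.0 (shut) to 1.0 (fully open).
Only numpy, scipy, OpenCV 4.12 (cv2) and the standard library are available. Lean on these libraries where they do the work, as an engineer would, in place of code of your own. Each camera call takes 0.05 s, during which the arm holds its last target.

## Working session

There is one attempt and no reset: what is moved stays moved. The work goes in short steps, Python scripts to look and compute and a tool call to move; the robot and the scene stay as the last step left them, time stands still between calls to the robot, and variables do not carry over. Pictures are saved under pics/ and viewed, and the job is handed in when it is done.

Besides the shell and the picture viewer there is one more tool, called as a command line: name --pt "numbers of a row" for each row, then --argument value for the rest. step_arm: Moves the arm, as the interface text tells. Its arguments: {"type":"object","properties":{"deltas":{"type":"array"}},"required":["deltas"]}

```bash
ls; mkdir -p pics
python3 - <<'E'
from plant import manip
import cv2,json
print(manip.state())
for n in ("scene","side","wrist"):
    c=manip.get_calibration(n); print(n,c)
    f=manip.grab_frame(n); cv2.imwrite(f"pics/{n}0.png",cv2.cvtColor(f,cv2.COLOR_RGB2BGR))
E
```

```text
pics
{'time': 0.0, 'joint_pos': array([ 9.93000563e-01,  5.33496011e-02,  1.61430525e+00,  1.32430971e-05,
        1.47598843e+00, -1.18989497e-01]), 'joint_vel': array([-0.00083904, -0.00035005, -0.00099956,  0.00017852,  0.00111031,
        0.00243293]), 'joint_efforts': array([ 1.59395226e-03, -3.93659127e+01, -3.70189834e+01,  5.65739276e-05,
        6.71503163e-03, -5.53190986e-07]), 'tool_pos': array([0.27645496, 0.55985547, 0.23806078]), 'tool_rot': array([-3.56223078e-04,  2.27396831e-01,  9.73801638e-01, -9.61461769e-04]), 'contact_force': array([-0.35116915, -0.77278076, -0.06971525]), 'ft_torque': array([-0.01301488, -0.00837802,  0.04769172]), 'gripper_width': 0.9974372031184839}
scene {'fov_y': 42.31370616777305, 'cx': 319.4196750108117, 'cy': 235.12395496156603, 'R': array([[-0.79583006,  0.60509172, -0.02277137],
       [ 0.33522013,  0.40894773, -0.84875746],
       [-0.50426381, -0.68310012, -0.52829182]]), 't': array([ 0.47908951, -0.14745216,  1.84455534])}
side {'fov_y': 50.90233058689686, 'cx': 313.37763637367493, 'cy': 239.10031621854986, 'R': array([[ 0.98815823, -0.15280366, -0.01394079],
       [-0.10671422, -0.61912446, -0.77800834],
       [ 0.11025143,  0.77028303, -0.62809925]]), 't': array([-0.57608716,  0.12095462,  0.90206942])}
wrist {'fov_y': 70.19364763891213, 'cx': 317.58978815449984, 'cy': 241.63228706806433, 'R': array([[ 0.4417119 ,  0.89715285, -0.00271302],
       [ 0.85110195, -0.41807853,  0.31754654],
       [ 0.28375353, -0.14257314, -0.94823881]]), 't': array([-0.62409277, -0.04154883,  0.38189626])}
```

View pics/scene0.png

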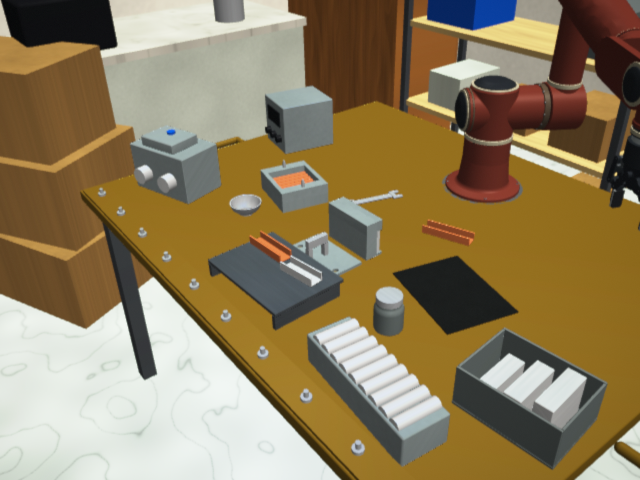

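View pics/side0.png

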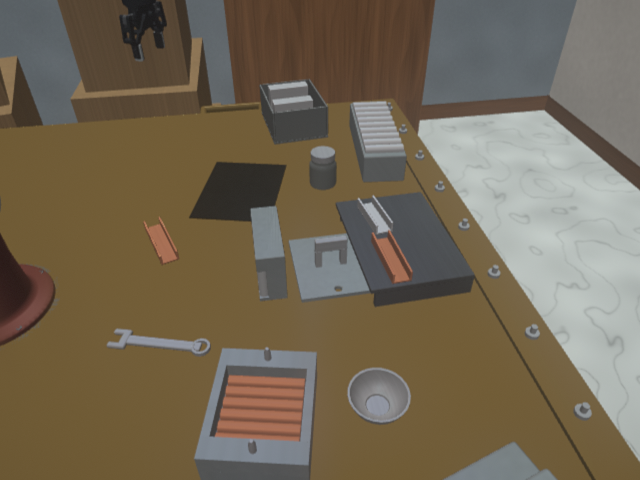

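View pics/wrist0.png

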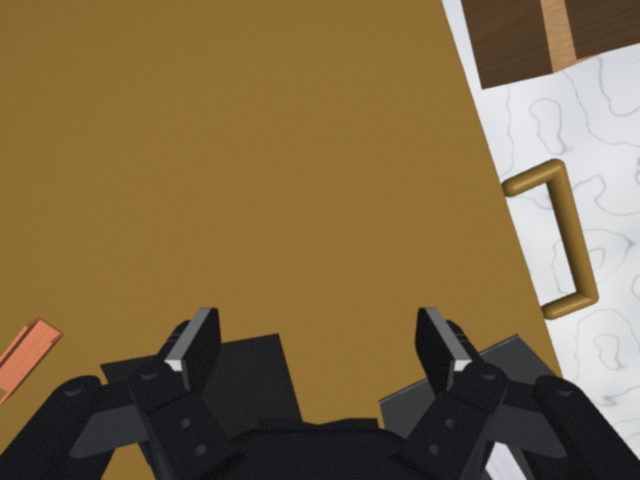

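The side view shows the mat at (240,190), the cassette at (268,250), the cover at (328,265) with its handle at (331,245), the rack at (405,245), and the case at (262,410) with studs at (267,353) and (252,446). I'll zoom in on the side and scene views to measure.

```bash
cat > h.py <<'E'
from plant import manip
import numpy as np, cv2
def K(c):
    f=240/np.tan(np.radians(c["fov_y"])/2); return np.array([[f,0,c["cx"]],[0,f,c["cy"]],[0,0,1]])
def ray(c,uv):
    R=np.array(c["R"]);t=np.array(c["t"]); d=R.T@np.linalg.solve(K(c),[uv[0],uv[1],1]); return -R.T@t,d
def onz(c,uv,z):
    o,d=ray(c,uv); return o+d*(z-o[2])/d[2]
def proj(c,X):
    p=K(c)@(np.array(c["R"])@np.array(X)+c["t"]); return p[:2]/p[2]
def tri(cs,uvs):
    A=np.zeros((3,3));b=np.zeros(3)
    for c,uv in zip(cs,uvs):
        o,d=ray(c,uv);d=d/np.linalg.norm(d);P=np.eye(3)-np.outer(d,d);A+=P;b+=P@o
    X=np.linalg.solve(A,b); return X,[proj(c,X)-uv for c,uv in zip(cs,uvs)]
def save(n,im): cv2.imwrite("pics/"+n,cv2.cvtColor(im,cv2.COLOR_RGB2BGR))
E
python3 - <<'E'
import cv2
a=cv2.imread("pics/side0.png");b=cv2.imread("pics/scene0.png")
def crop(im,x,y,w,h,k,n):
    c=cv2.resize(im[y:y+h,x:x+w],None,fx=k,fy=k,interpolation=cv2.INTER_CUBIC)
    for i in range(0,w,20): cv2.putText(c,str(x+i),(i*k,8),0,.3,(0,255,255)); cv2.line(c,(i*k,0),(i*k,4),(0,255,255))
    for i in range(0,h,20): cv2.putText(c,str(y+i),(0,i*k),0,.3,(0,255,255))
    cv2.imwrite("pics/"+n,c)
crop(a,185,150,200,150,4,"s1.png");crop(a,185,335,140,145,4,"s2.png");crop(b,200,150,200,150,4,"c1.png")
E
```

```text
(no output)
```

View pics/s1.png

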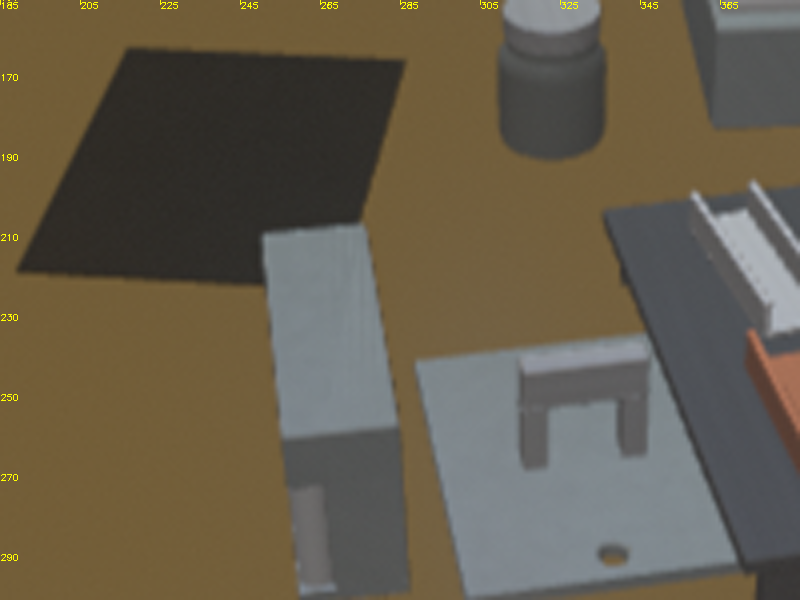

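View pics/s2.png

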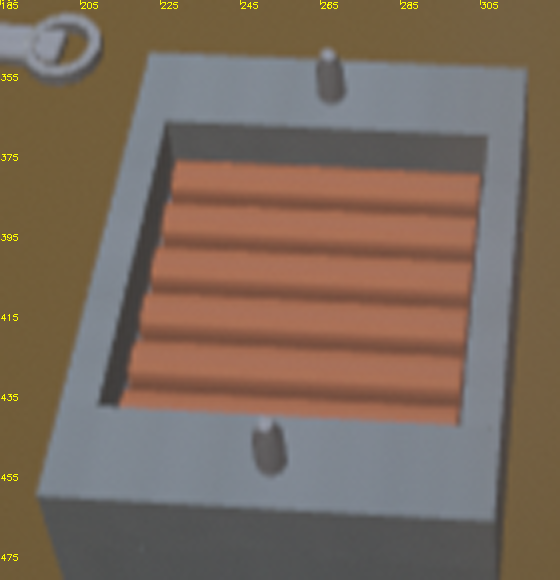

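View pics/c1.png

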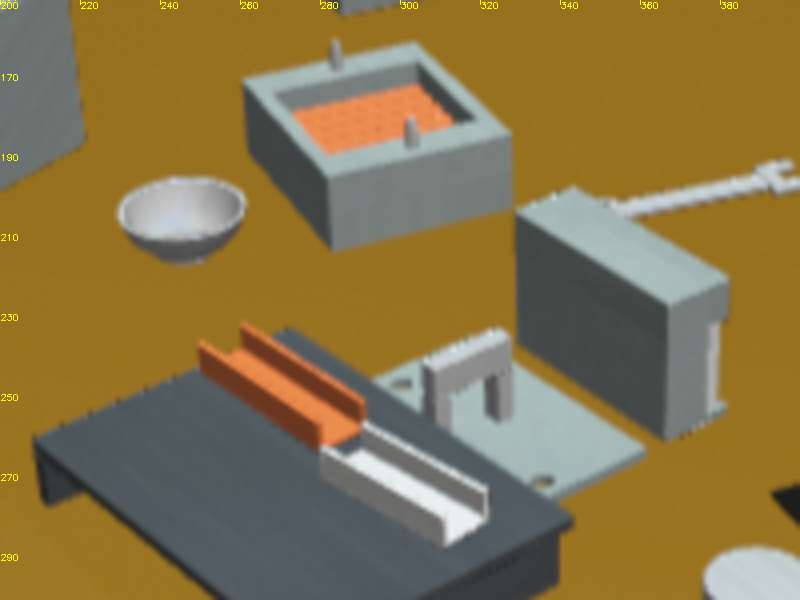

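Run:
```python
from h import *
np.set_printoptions(precision=4,suppress=True)
S=manip.get_calibration("side");C=manip.get_calibration("scene")
s=lambda x,y,ox=185,oy=150:(ox+x/4-.375,oy+y/4-.375)
c=lambda x,y:(200+x/4-.375,150+y/4-.375)
def rep(n,P):
    P=np.array(P);print(n,"mean",P.mean(0));print(P)
    e=np.diff(np.vstack([P,P[:1]]),axis=0)
    print("  len",np.linalg.norm(e,axis=1),"ang",np.degrees(np.arctan2(e[:,1],e[:,0])))
rep("cas side",[onz(S,s(*p),.1) for p in[(263,233),(365,223),(399,428),(283,438)]])
rep("cas scene",[onz(C,c(*p),.1) for p in[(516,211),(574,187),(729,279),(667,306)]])
rep("case side",[onz(S,s(*p,185,335),.06) for p in[(149,52),(526,68),(496,521),(37,495)]])
rep("case scene",[onz(C,c(*p),.06) for p in[(243,80),(417,42),(512,132),(329,179)]])
# stud tips z=.082
rep("studs side",[onz(S,s(*p,185,335),.082) for p in[(328,52),(265,422)]])
rep("studs scene",[onz(C,c(*p),.082) for p in[(412,117),(335,41)]])
rep("hand side",[onz(S,s(*p),.068) for p in[(519,358),(648,345),(650,358),(523,374)]])
rep("hand scene",[onz(C,c(*p),.068) for p in[(423,361),(497,328),(511,340),(438,373)]])
rep("cover side",[onz(S,s(*p),.008) for p in[(416,361),(466,597),(613,554)]])
rep("cover scene holes",[onz(C,c(*p),.008) for p in[(402,384),(541,482),(646,449)]])
rep("mat scene",[onz(C,p,.004) for p in[(393,274),(458,257),(517,312),(448,333)]])
rep("mat side",[onz(S,s(*p),.004) for p in[(127,47),(405,60),(17,270)]])
rep("shelf side",[onz(S,s(*p),.045) for p in[(605,212),(746,572)]])
rep("jar side",[onz(S,s(*p),.085) for p in[(551,10)]])
print(tri([S,C],[s(328,52,185,335),c(412,117)]),tri([S,C],[s(265,422,185,335),c(335,41)]))
```

```text
cas side mean [0.5006 0.0079 0.1   ]
[[ 0.4764  0.0832  0.1   ]
 [ 0.5249  0.083   0.1   ]
 [ 0.5247 -0.0681  0.1   ]
 [ 0.4763 -0.0663  0.1   ]]
  len [0.0485 0.1512 0.0484 0.1495] ang [ -0.1647 -90.078  177.8313  89.9537]
cas scene mean [0.499  0.0112 0.1   ]
[[ 0.5221 -0.0628  0.1   ]
 [ 0.4737 -0.0641  0.1   ]
 [ 0.4753  0.0857  0.1   ]
 [ 0.5247  0.0859  0.1   ]]
  len [0.0484 0.1499 0.0494 0.1487] ang [-178.3914   89.3717    0.1707  -91.0106]
case side mean [ 0.4644 -0.3094  0.06  ]
[[ 0.4139 -0.2112  0.06  ]
 [ 0.5506 -0.2413  0.06  ]
 [ 0.515  -0.4078  0.06  ]
 [ 0.3779 -0.3774  0.06  ]]
  len [0.1399 0.1702 0.1404 0.1701] ang [ -12.4543 -102.074   167.4872   77.7647]
case scene mean [ 0.4603 -0.3087  0.06  ]
[[ 0.5104 -0.4068  0.06  ]
 [ 0.3728 -0.3772  0.06  ]
 [ 0.4092 -0.213   0.06  ]
 [ 0.5488 -0.2377  0.06  ]]
  len [0.1407 0.1682 0.1418 0.1734] ang [ 167.8778   77.4952  -10.0139 -102.8058]
studs side mean [ 0.4645 -0.3088  0.082 ]
[[ 0.4796 -0.2401  0.082 ]
 [ 0.4493 -0.3775  0.082 ]]
  len [0.1407 0.1407] ang [-102.4229   77.5771]
studs scene mean [ 0.4602 -0.3103  0.
[... 1029 characters left out ...]
443  0.004 ]
 [0.5696 0.3974 0.004 ]]
  len [0.1786 0.2317 0.172  0.2321] ang [ 164.5602   74.5636  -15.3628 -103.8114]
mat side mean [0.4388 0.3476 0.004 ]
[[0.4014 0.4406 0.004 ]
 [0.574  0.3934 0.004 ]
 [0.341  0.2088 0.004 ]]
  len [0.179  0.2972 0.2395] ang [ -15.3093 -141.6263   75.3959]
shelf side mean [0.6592 0.0141 0.045 ]
[[ 0.6547  0.15    0.045 ]
 [ 0.6637 -0.1218  0.045 ]]
  len [0.272 0.272] ang [-88.1224  91.8776]
jar side mean [0.6508 0.2964 0.085 ]
[[0.6508 0.2964 0.085 ]]
  len [0.] ang [0.]
(array([ 0.4781, -0.2397,  0.0829]), [array([-1.1399, -0.5131]), array([-0.5854,  0.2601])]) (array([ 0.4482, -0.3772,  0.0829]), [array([-1.0257, -0.4419]), array([-0.4243,  0.1671])])
```

```bash
cat >> h.py <<'E'
from scipy.spatial.transform import Rotation as Ro
def delta(p,ang,s=None,verb=True):
    s=s or manip.state(); q=s["tool_rot"]; R0=Ro.from_quat([q[1],q[2],q[3],q[0]])
    a=np.radians(ang); y=np.array([np.cos(a),np.sin(a),0]);z=np.array([0,0,-1.]);x=np.cross(y,z)
    R1=Ro.from_matrix(np.stack([x,y,z],1))
    d=R0.inv().apply(np.array(p)-s["tool_pos"]); r=(R0.inv()*R1).as_rotvec()
    Y=R0.as_matrix()[:,1]
    if verb: print("t",round(s["time"],2),"pos",s["tool_pos"].round(4),"yang",np.degrees(np.arctan2(Y[1],Y[0])).round(2),"F",s["contact_force"].round(1),"w",round(s["gripper_width"],3))
    print("delta",d.round(4),r.round(4)); return d,r
E
python3 -c "
from h import *
delta([.5,.009,.16],0)"
```

```text
t 0.15 pos [0.2766 0.56   0.2384] yang 63.71 F [-0.3  0.9 -0.5] w 1.002
delta [-0.4444 -0.3949  0.0789] [-1.500e-03  7.000e-04  1.112e+00]
```

step_arm --pt "-0.4444 -0.3949 0.0789 0 0 1.112 -1" --pt "-0.4444 -0.3949 0.0789 0 0 1.112 -1" --pt "-0.4444 -0.3949 0.0789 0 0 1.112 -1" --pt "-0.4444 -0.3949 0.0789 0 0 1.112 -1" --pt "-0.4444 -0.3949 0.0789 0 0 1.112 -1" --pt "-0.4444 -0.3949 0.0789 0 0 1.112 -1" --pt "-0.4444 -0.3949 0.0789 0 0 1.112 -1" --pt "-0.4444 -0.3949 0.0789 0 0 1.112 -1" --pt "-0.4444 -0.3949 0.0789 0 0 1.112 -1" --pt "-0.4444 -0.3949 0.0789 0 0 1.112 -1" --pt "-0.4444 -0.3949 0.0789 0 0 1.112 -1" --pt "-0.4444 -0.3949 0.0789 0 0 1.112 -1" --pt "-0.4444 -0.3949 0.0789 0 0 1.112 -1" --pt "-0.4444 -0.3949 0.0789 0 0 1.112 -1" --pt "-0.4444 -0.3949 0.0789 0 0 1.112 -1" --pt "-0.4444 -0.3949 0.0789 0 0 1.112 -1"

```text
time: 1.75
tool_pos: [0.5, 0.0107, 0.1605]
tool_rot: [-0.0, 0.706, 0.708, 0.0]
contact_force: [-0.3, 0.0, 0.3]
gripper_width: 1.002
```

```bash
python3 -c "
from h import *
delta([.5,.009,.078],0)
print(manip.get_calibration('wrist'))
save('w1.png',manip.grab_frame('wrist'))"
```

```text
t 1.75 pos [0.5    0.0107 0.1605] yang 0.12 F [-0.3  0.   0.3] w 1.002
delta [-0.0017 -0.0001  0.0825] [ 0.0001 -0.0002  0.002 ]
{'fov_y': 70.19364763891213, 'cx': 317.58978815449984, 'cy': 241.63228706806433, 'R': array([[ 9.99993840e-01,  3.30595486e-03, -1.17927556e-03],
       [ 3.50941531e-03, -9.47788690e-01,  3.18879732e-01],
       [-6.35020412e-05, -3.18881906e-01, -9.47794453e-01]]), 't': array([-0.49939234, -0.00774616,  0.31025745])}
```

View pics/w1.png

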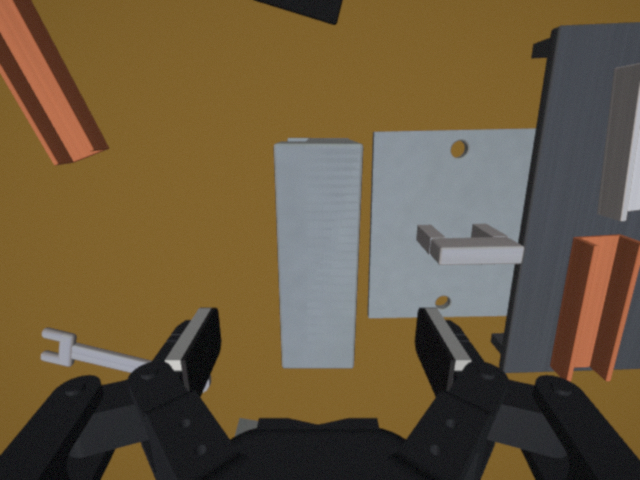

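The wrist view shows the cassette's top at (276,142)–(354,367), the cover's holes at (459,148) and (443,301), and the handle at (480,250).

```bash
python3 -c "
from h import *
np.set_printoptions(precision=4,suppress=True)
c=manip.get_calibration('wrist')
for p in [(276,142),(361,142),(354,367),(282,367)]: print(onz(c,p,.1))
for p in [(459,148),(443,301),(375,131),(369,318)]: print('cov',onz(c,p,.008))
for p in [(439,263),(522,263),(518,246),(435,238)]: print('h',onz(c,p,.068))
"
```

```text
[0.4763 0.0852 0.1   ]
[0.5232 0.0854 0.1   ]
[ 0.5249 -0.064   0.1   ]
[ 0.4752 -0.0642  0.1   ]
cov [0.6144 0.0772 0.008 ]
cov [ 0.6182 -0.0624  0.008 ]
cov [0.5452 0.0902 0.008 ]
cov [ 0.5492 -0.081   0.008 ]
h [0.5869 0.0007 0.068 ]
h [0.6465 0.0009 0.068 ]
h [0.6412 0.0138 0.068 ]
h [0.5819 0.0196 0.068 ]
```

step_arm --pt "-0.0005 0 0.04 0 0 0.002 -1" --pt "-0.0005 0 0.0825 0 0 0.002 -1" --pt "-0.0005 0 0.0825 0 0 0.002 -1" --pt "-0.0005 0 0.0825 0 0 0.002 -1" --pt "-0.0005 0 0.0825 0 0 0.002 1" --pt "-0.0005 0 0.0825 0 0 0.002 1" --pt "-0.0005 0 0.0825 0 0 0.002 1" --pt "-0.0005 0 0.0825 0 0 0.002 1" --pt "-0.0005 0 0.0825 0 0 0.002 1" --pt "-0.0005 0 0.0825 0 0 0.002 1"

```text
time: 2.8
tool_pos: [0.5014, 0.0089, 0.0806]
tool_rot: [0.001, 0.708, 0.706, 0.001]
contact_force: [-3.1, 0.3, 6.9]
gripper_width: 0.577
```

```bash
python3 -c "
from h import *
delta([.5,.009,.16],0)"
```

```text
t 2.8 pos [0.5014 0.0089 0.0806] yang -0.1 F [-3.1  0.3  6.9] w 0.577
delta [ 0.0001 -0.0013 -0.0794] [ 0.0022  0.0003 -0.0017]
```

step_arm --pt "0 0 -0.02 0 0 0 1" --pt "0 0 -0.05 0 0 0 1" --pt "0 0 -0.08 0 0 0 1" --pt "0 0 -0.1 0 0 0 1" --pt "0 0 -0.1 0 0 0 1" --pt "0 0 -0.1 0 0 0 1"

```text
time: 3.4
tool_pos: [0.4996, 0.009, 0.1769]
tool_rot: [-0.0, 0.708, 0.706, -0.0]
contact_force: [0.0, 0.4, -7.2]
gripper_width: 0.573
```

```bash
python3 -c "
from h import *
delta([.457,.307,.15],-15)
save('s3.png',manip.grab_frame('side'))"
```

```text
t 3.4 pos [0.4996 0.009  0.1769] yang -0.12 F [ 0.   0.4 -7.2] w 0.573
delta [ 0.2979 -0.0432  0.027 ] [-0.0012  0.      0.2597]
```

View pics/s3.png

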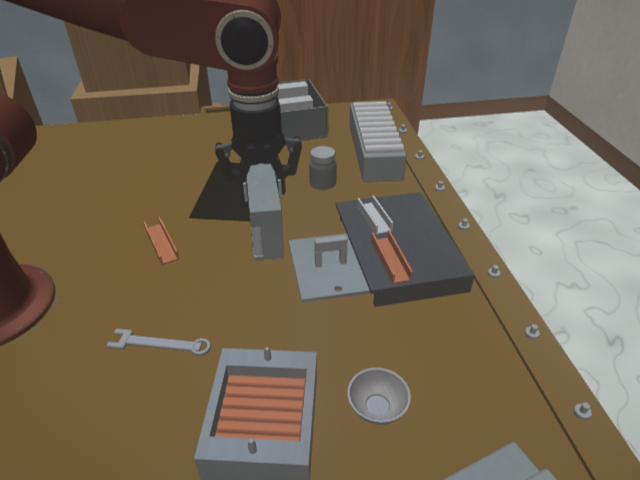

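The cassette is lifted, upright at (265,210). Next I'll carry it to the mat.

step_arm --pt "0.02 -0.003 0 0 0 0.02 1" --pt "0.05 -0.008 0 0 0 0.05 1" --pt "0.09 -0.013 0 0 0 0.08 1" --pt "0.13 -0.019 0 0 0 0.11 1" --pt "0.17 -0.025 0 0 0 0.15 1" --pt "0.21 -0.031 0 0 0 0.19 1" --pt "0.25 -0.036 0 0 0 0.22 1" --pt "0.28 -0.041 0 0 0 0.24 1" --pt "0.295 -0.043 0 0 0 0.26 1" --pt "0.298 -0.0432 0.02 0 0 0.26 1" --pt "0.298 -0.0432 0.027 0 0 0.26 1" --pt "0.298 -0.0432 0.027 0 0 0.26 1"

```text
time: 4.65
tool_pos: [0.4554, 0.3057, 0.1468]
tool_rot: [-0.001, 0.793, 0.609, -0.004]
contact_force: [-0.4, -0.8, -7.1]
gripper_width: 0.574
```

```bash
python3 -c "
from h import *
delta([.457,.307,.085],-15)
save('c3.png',manip.grab_frame('scene'))"
```

```text
t 4.65 pos [0.4554 0.3057 0.1468] yang -15.01 F [-0.4 -0.8 -7.1] w 0.574
delta [0.002  0.0016 0.0618] [-0.0058  0.0054 -0.0002]
```

View pics/c3.png

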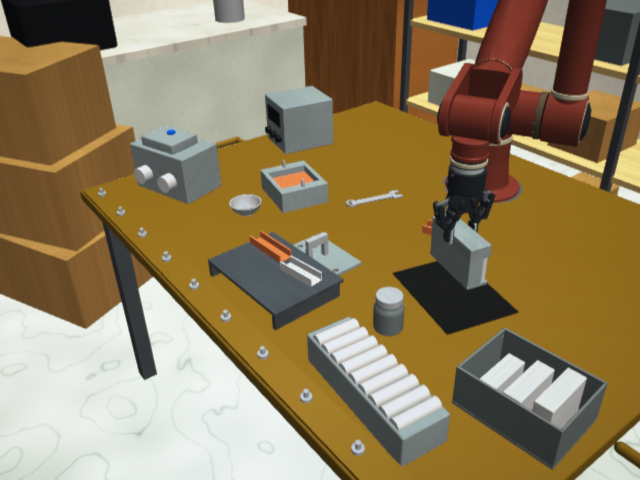

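step_arm --pt "0.002 0.0016 0.02 -0.003 0.003 0 1" --pt "0.002 0.0016 0.04 -0.005 0.005 0 1" --pt "0.002 0.0016 0.054 -0.005 0.005 0 1" --pt "0.002 0.0016 0.056 -0.005 0.005 0 1" --pt "0.002 0.0016 0.058 -0.005 0.005 0 1" --pt "0.002 0.0016 0.06 -0.005 0.005 0 1" --pt "0.002 0.0016 0.061 -0.005 0.005 0 1" --pt "0.002 0.0016 0.062 -0.005 0.005 0 1" --pt "0.002 0.0016 0.062 -0.005 0.005 0 1"

```text
time: 5.6
tool_pos: [0.46, 0.3087, 0.0893]
tool_rot: [0.001, 0.793, 0.609, 0.004]
contact_force: [0.4, -0.1, -7.5]
gripper_width: 0.573
```

```bash
python3 -c "
from h import *
delta([.458,.307,.085],-15)
save('s4.png',manip.grab_frame('side'))
delta([.458,.307,.085],-15)"
```

```text
t 5.6 pos [0.46   0.3087 0.0893] yang -15.01 F [ 0.4 -0.1 -7.5] w 0.573
delta [-0.0022 -0.0015  0.0042] [ 0.0054 -0.0054 -0.0001]
t 5.65 pos [0.4599 0.3087 0.0892] yang -15.01 F [-0.1  0.3 -6.4] w 0.57
delta [-0.0021 -0.0014  0.0042] [ 0.0053 -0.0053 -0.0002]
```

View pics/s4.png

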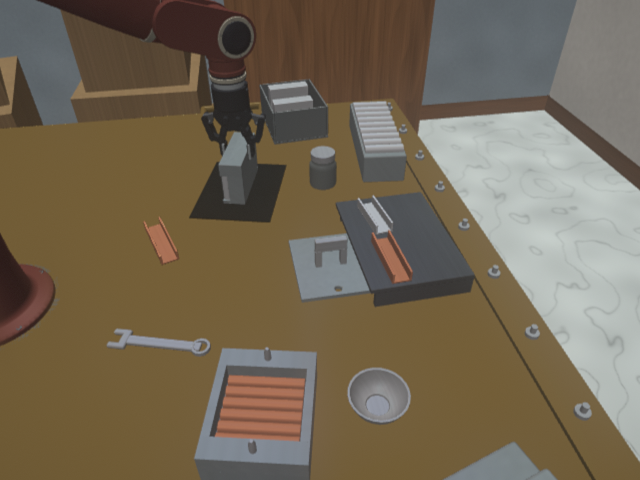

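The cassette hangs just above the mat's middle. I'll level it and touch it down.

step_arm --pt "-0.002 -0.0015 0.001 0.0054 -0.0054 0 1" --pt "-0.002 -0.0015 0.002 0.0054 -0.0054 0 1" --pt "-0.002 -0.0015 0.003 0.0054 -0.0054 0 1" --pt "-0.002 -0.0015 0.004 0.0054 -0.0054 0 1" --pt "-0.002 -0.0015 0.0045 0.0054 -0.0054 0 1" --pt "-0.002 -0.0015 0.005 0.0054 -0.0054 0 1" --pt "-0.002 -0.0015 0.005 0.0054 -0.0054 0 1"

```text
time: 6.35
tool_pos: [0.4579, 0.3071, 0.0847]
tool_rot: [-0.0, 0.793, 0.609, -0.0]
contact_force: [-3.5, -2.1, 1.9]
gripper_width: 0.574
```

step_arm --pt "0 0 0 0 0 0 -1" --pt "0 0 0 0 0 0 -1" --pt "0 0 0 0 0 0 -1" --pt "0 0 0 0 0 0 -1" --pt "0 0 -0.03 0 0 0 -1" --pt "0 0 -0.07 0 0 0 -1" --pt "0 0 -0.11 0 0 0 -1" --pt "0 0 -0.12 0 0 0 -1" --pt "0 0 -0.12 0 0 0 -1"

```text
time: 7.25
tool_pos: [0.4594, 0.3078, 0.2068]
tool_rot: [0.001, 0.793, 0.609, 0.003]
contact_force: [0.0, 0.2, 0.7]
gripper_width: 0.999
```

```bash
python3 -c "
from h import *
delta([.6163,.0075,.16],-89)
save('s5.png',manip.grab_frame('side'));save('w5.png',manip.grab_frame('wrist'))"
```

```text
t 7.25 pos [0.4594 0.3078 0.2068] yang -15.01 F [0.  0.2 0.7] w 0.999
delta [-0.2496  0.2292  0.0469] [ 1.2000e-03 -5.4000e-03  1.2914e+00]
```

View pics/s5.png

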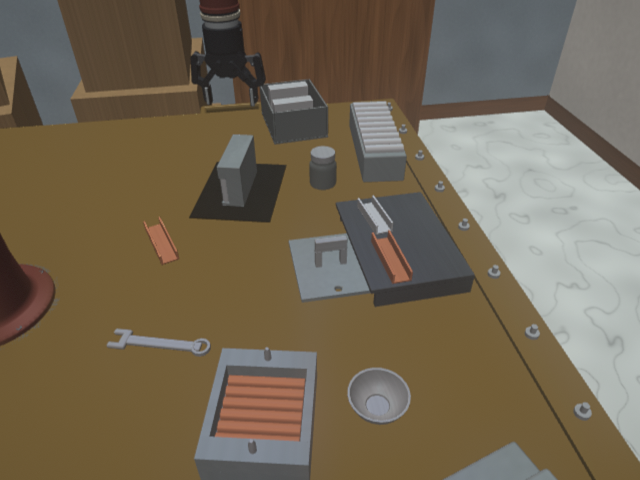

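The cassette stands upright on the mat at (237,170). Now I'll move to the handle.

step_arm --pt "-0.2496 0.2292 0.03 0 0 1.2914 -1" --pt "-0.2496 0.2292 0.03 0 0 1.2914 -1" --pt "-0.2496 0.2292 0.03 0 0 1.2914 -1" --pt "-0.2496 0.2292 0.03 0 0 1.2914 -1" --pt "-0.2496 0.2292 0.03 0 0 1.2914 -1" --pt "-0.2496 0.2292 0.03 0 0 1.2914 -1" --pt "-0.2496 0.2292 0.03 0 0 1.2914 -1" --pt "-0.2496 0.2292 0.03 0 0 1.2914 -1" --pt "-0.2496 0.2292 0.03 0 0 1.2914 -1" --pt "-0.2496 0.2292 0.0469 0 0 1.2914 -1" --pt "-0.2496 0.2292 0.0469 0 0 1.2914 -1" --pt "-0.2496 0.2292 0.0469 0 0 1.2914 -1" --pt "-0.2496 0.2292 0.0469 0 0 1.2914 -1" --pt "-0.2496 0.2292 0.0469 0 0 1.2914 -1"

```text
time: 8.75
tool_pos: [0.6148, 0.0069, 0.1574]
tool_rot: [0.0, 1.0, 0.009, 0.0]
contact_force: [-0.1, -0.2, -0.1]
gripper_width: 0.997
```

```bash
python3 -c "
from h import *
delta([.6163,.0075,.05],-89)
print(manip.get_calibration('wrist'))
save('w6.png',manip.grab_frame('wrist'))"
```

```text
t 8.75 pos [0.6148 0.0069 0.1574] yang -88.95 F [-0.1 -0.2 -0.1] w 0.997
delta [ 0.0015 -0.0006  0.1074] [ 0.0004 -0.0002  0.0009]
{'fov_y': 70.19364763891213, 'cx': 317.58978815449984, 'cy': 241.63228706806433, 'R': array([[ 1.96180025e-02, -9.99807336e-01,  6.51212286e-04],
       [-9.47277473e-01, -1.83789185e-02,  3.19886862e-01],
       [-3.19813263e-01, -6.89241999e-03, -9.47455525e-01]]), 't': array([-0.00486777,  0.56615362,  0.50015891])}
```

View pics/w6.png

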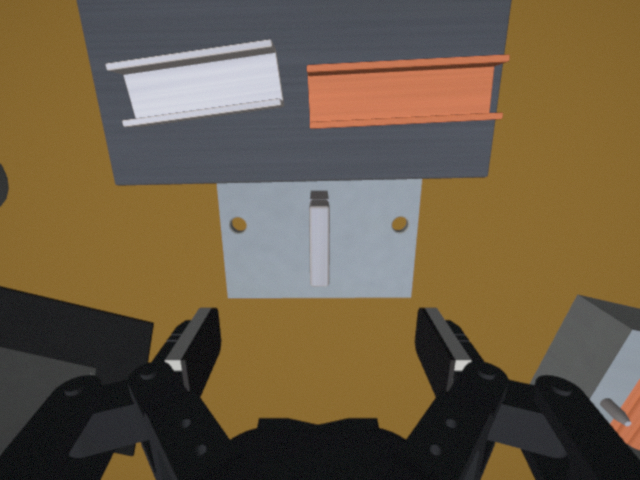

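The handle is at (319,205)–(319,286), with the holes at (238,225) and (400,224).

```bash
python3 -c "
from h import *
np.set_printoptions(precision=4,suppress=True)
c=manip.get_calibration('wrist')
for p in [(310,206),(328,206),(328,286),(311,286)]: print('h',onz(c,p,.068))
a=onz(c,(238,225),.008);b=onz(c,(400,224),.008);print('holes',a,b,(a+b)/2,np.degrees(np.arctan2(*(a-b)[1::-1])))
a=onz(c,(228,298),.008);b=onz(c,(411,297.5),.008);print('edge',a,b,np.degrees(np.arctan2(*(a-b)[1::-1])))
delta([.6163,.0075,.05],-89)
"
```

```text
h [0.6457 0.0129 0.068 ]
h [0.6459 0.0008 0.068 ]
h [ 0.5866 -0.0009  0.068 ]
h [0.5864 0.0114 0.068 ]
holes [0.6142 0.0761 0.008 ] [ 0.6178 -0.0642  0.008 ] [0.616 0.006 0.008] 91.46957482530067
edge [0.5432 0.0893 0.008 ] [ 0.547  -0.0813  0.008 ] 91.26763764958073
t 8.8 pos [0.6149 0.0068 0.1575] yang -88.96 F [ 1.   0.2 -0.1] w 0.999
delta [ 0.0014 -0.0007  0.1075] [ 0.0004 -0.0005  0.0007]
```

step_arm --pt "0.001 0.0008 0.04 0 0 -0.006 -1" --pt "0.001 0.0008 0.08 0 0 -0.006 -1" --pt "0.001 0.0008 0.11 0 0 -0.006 -1" --pt "0.001 0.0008 0.11 0 0 -0.006 -1" --pt "0.001 0.0008 0.11 0 0 -0.006 -1" --pt "0.001 0.0008 0.11 0 0 -0.006 1" --pt "0.001 0.0008 0.11 0 0 -0.006 1" --pt "0.001 0.0008 0.11 0 0 -0.006 1" --pt "0.001 0.0008 0.11 0 0 -0.006 1" --pt "0.001 0.0008 0.11 0 0 -0.006 1" --pt "0.001 0.0008 0.11 0 0 -0.006 1" --pt "0.001 0.0008 0.11 0 0 -0.006 1" --pt "0.001 0.0008 0.11 0 0 -0.006 1"

```text
time: 10.1
tool_pos: [0.616, 0.0058, 0.0477]
tool_rot: [0.0, 1.0, 0.012, 0.0]
contact_force: [-1.0, -0.9, 6.3]
gripper_width: 0.152
```

```bash
python3 -c "
from h import *
delta([.55,.006,.05],-88.6)
save('s6.png',manip.grab_frame('side'))"
```

```text
t 10.1 pos [0.616  0.0058 0.0477] yang -88.66 F [-1.  -0.9  6.3] w 0.152
delta [-0.066  -0.0018 -0.0023] [ 0.0004 -0.0004 -0.001 ]
```

View pics/s6.png

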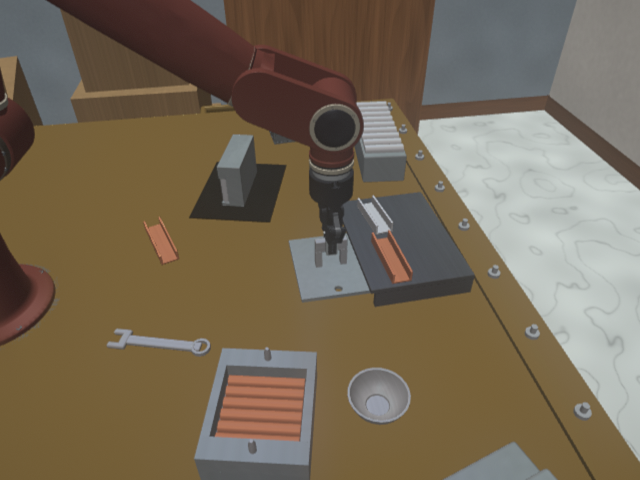

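step_arm --pt "0 0 -0.003 0 0 0 1" --pt "0 0 -0.005 0 0 0 1" --pt "-0.01 0 -0.006 0 0 0 1" --pt "-0.025 -0.0005 -0.006 0 0 0 1" --pt "-0.045 -0.001 -0.006 0 0 0 1" --pt "-0.065 -0.0015 -0.006 0 0 0 1" --pt "-0.08 -0.002 -0.006 0 0 0 1" --pt "-0.09 -0.002 -0.006 0 0 0 1" --pt "-0.09 -0.002 -0.006 0 0 0 1" --pt "-0.09 -0.002 -0.006 0 0 0 1"

```text
time: 11.15
tool_pos: [0.5257, 0.0056, 0.0531]
tool_rot: [0.0, 1.0, 0.012, 0.0]
contact_force: [-0.5, -0.7, -4.0]
gripper_width: 0.151
```

```bash
python3 -c "
from h import *
delta([.4625,-.3095,.18],-102.2)
save('s7.png',manip.grab_frame('side'))"
```

```text
t 11.15 pos [0.5257 0.0056 0.0531] yang -88.67 F [-0.5 -0.7 -4. ] w 0.151
delta [-0.0705  0.3136 -0.1268] [ 3.000e-04 -2.000e-04  2.362e-01]
```

View pics/s7.png

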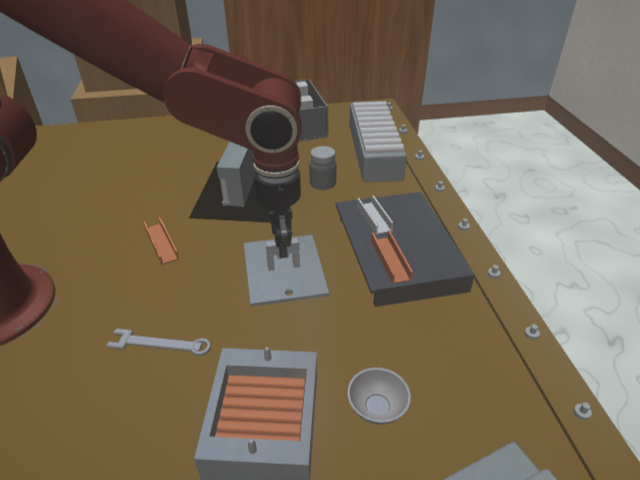

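The cover is clear of the shelf and held level. I'll lift it and carry it over the case.

step_arm --pt "0 0 -0.02 0 0 0 1" --pt "0 0 -0.05 0 0 0 1" --pt "0 0.01 -0.09 0 0 0 1" --pt "-0.005 0.03 -0.12 0 0 0.02 1" --pt "-0.015 0.06 -0.127 0 0 0.05 1" --pt "-0.022 0.1 -0.127 0 0 0.08 1" --pt "-0.031 0.14 -0.127 0 0 0.11 1" --pt "-0.04 0.18 -0.127 0 0 0.14 1" --pt "-0.049 0.22 -0.127 0 0 0.17 1" --pt "-0.058 0.26 -0.127 0 0 0.2 1" --pt "-0.065 0.29 -0.127 0 0 0.22 1" --pt "-0.07 0.307 -0.127 0 0 0.236 1" --pt "-0.0705 0.3136 -0.127 0 0 0.236 1" --pt "-0.0705 0.3136 -0.127 0 0 0.236 1" --pt "-0.0705 0.3136 -0.127 0 0 0.236 1"

```text
time: 12.7
tool_pos: [0.4629, -0.3083, 0.18]
tool_rot: [-0.0, 0.994, -0.105, -0.0]
contact_force: [0.1, 0.9, -4.2]
gripper_width: 0.152
```

```bash
cat > look.py <<'E'
from h import *
import sys
n=sys.argv[1]
delta([.4625,-.3095,.18],-102.2)
def crop(im,x,y,w,h,k,nm):
    im=cv2.cvtColor(im,cv2.COLOR_RGB2BGR)
    c=cv2.resize(im[y:y+h,x:x+w],None,fx=k,fy=k,interpolation=cv2.INTER_CUBIC)
    for i in range(0,w,20): cv2.putText(c,str(x+i),(i*k,8),0,.3,(0,255,255)); cv2.line(c,(i*k,0),(i*k,4),(0,255,255))
    for i in range(0,h,20): cv2.putText(c,str(y+i),(0,i*k),0,.3,(0,255,255))
    cv2.imwrite("pics/"+nm,c)
a=manip.grab_frame('side');b=manip.grab_frame('scene')
save(f'side_{n}.png',a);save(f'scene_{n}.png',b)
crop(a,180,300,160,145,4,f's_{n}.png');crop(b,220,120,120,100,6,f'c_{n}.png')
E
python3 look.py a
```

```text
t 12.7 pos [ 0.4629 -0.3083  0.18  ] yang -102.11 F [ 0.1  0.9 -4.2] w 0.152
delta [-0.0002  0.0013 -0.    ] [-0.0006  0.0006  0.0016]
```

View pics/side_a.png

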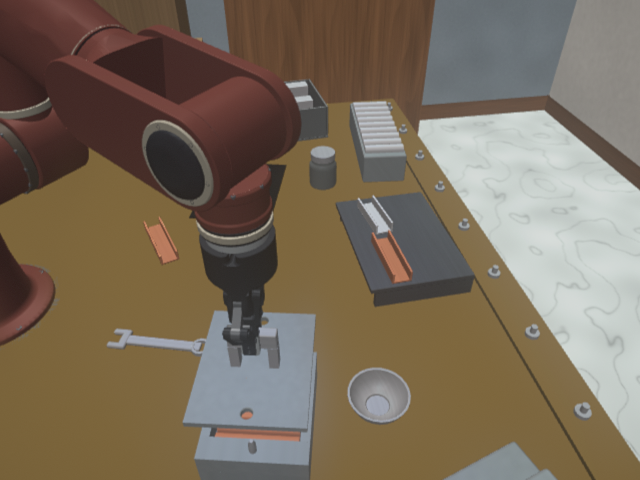

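View pics/scene_a.png

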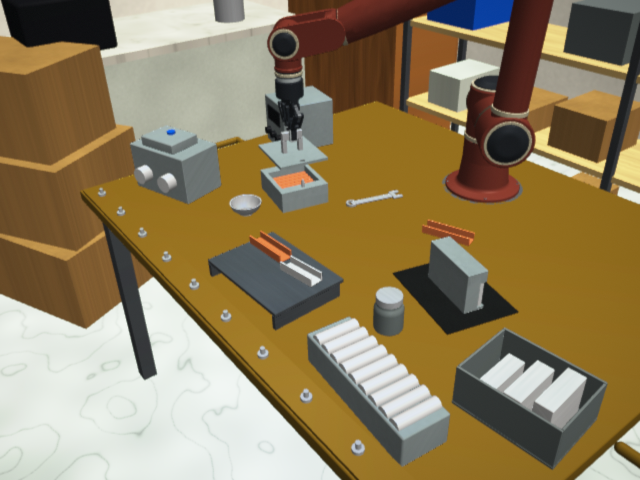

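The cover hovers above the case, rotated to match it. Its near hole is at (246,414) with the stud tip at (251,442). Zooming in.

View pics/s_a.png

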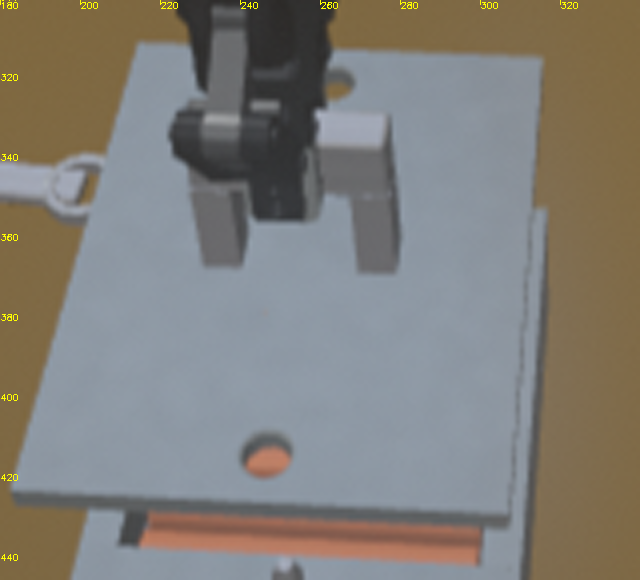

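View pics/c_a.png

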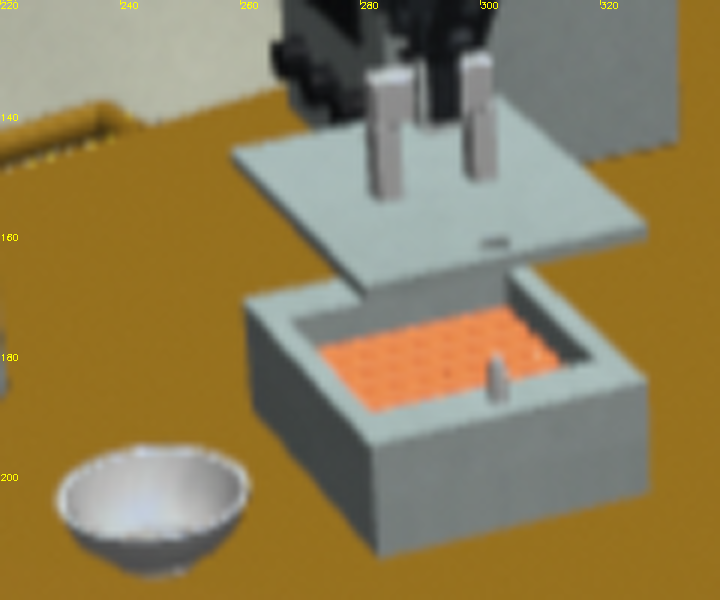

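Run:
```python
from h import *
np.set_printoptions(precision=4,suppress=True)
S=manip.get_calibration("side");C=manip.get_calibration("scene")
s=lambda x,y:(180+x/4-.375,300+y/4-.375)
c=lambda x,y:(220+x/6-.42,120+y/6-.42)
def rep(n,P):
    P=np.array(P);e=np.diff(np.vstack([P,P[:1]]),axis=0)
    print(n,P.mean(0),"\n",P,"\n len",np.linalg.norm(e,axis=1),"ang",np.degrees(np.arctan2(e[:,1],e[:,0])))
z=.1403
rep("side",[onz(S,s(*p),z) for p in[(137,42),(542,57),(506,516),(12,492)]])
rep("side holes",[onz(S,s(*p),z) for p in[(267,455),(340,84)]])
rep("scene",[onz(C,c(*p),z) for p in[(232,150),(364,288),(648,228),(497,95)]])
print("hole scene",onz(C,c(495,243),z))
# triangulate near/other corners for height check
print(tri([S,C],[s(542,57),c(364,288)]),tri([S,C],[s(506,516),c(232,150)]),tri([S,C],[s(137,42),c(648,228)]))
```

```text
side [ 0.4639 -0.3093  0.1403] 
 [[ 0.4132 -0.2108  0.1403]
 [ 0.5501 -0.2408  0.1403]
 [ 0.5139 -0.4075  0.1403]
 [ 0.3784 -0.378   0.1403]] 
 len [0.1402 0.1706 0.1386 0.1708] ang [ -12.3757 -102.2846  167.7228   78.254 ]
side holes [ 0.4653 -0.3098  0.1403] 
 [[ 0.4496 -0.3779  0.1403]
 [ 0.481  -0.2416  0.1403]] 
 len [0.1399 0.1399] ang [  77.0155 -102.9845]
scene [ 0.4613 -0.3076  0.1403] 
 [[ 0.511  -0.4063  0.1403]
 [ 0.548  -0.2388  0.1403]
 [ 0.4122 -0.2072  0.1403]
 [ 0.3738 -0.3782  0.1403]] 
 len [0.1715 0.1393 0.1753 0.14  ] ang [  77.5494  166.9053 -102.664   -11.5632]
hole scene [ 0.4755 -0.2394  0.1403]
(array([ 0.5491, -0.2395,  0.1399]), [array([-0.93  , -0.3729]), array([-0.4814,  0.1758])]) (array([ 0.5125, -0.4066,  0.1402]), [array([-1.2942, -0.4974]), array([-0.5071,  0.1482])]) (array([ 0.4121, -0.2088,  0.1391]), [array([-0.6426, -0.3457]), array([-0.3127,  0.1919])])
```

step_arm --pt "0 0 0.015 0 0 0 1" --pt "0 0 0.03 0 0 0 1" --pt "0 0 0.04 0 0 0 1" --pt "0 0 0.042 0 0 0 1" --pt "0 0 0.042 0 0 0 1" --pt "0 0 0.042 0 0 0 1"

```text
time: 13.4
tool_pos: [0.4627, -0.3097, 0.1386]
tool_rot: [0.0, 0.994, -0.106, 0.0]
contact_force: [-0.1, 0.3, -4.2]
gripper_width: 0.154
```

```bash
python3 look.py b
```

```text
t 13.4 pos [ 0.4627 -0.3097  0.1386] yang -102.18 F [-0.1  0.3 -4.2] w 0.154
delta [-0.0003 -0.0001 -0.0414] [ 0.0008 -0.0003  0.0003]
```

View pics/s_b.png

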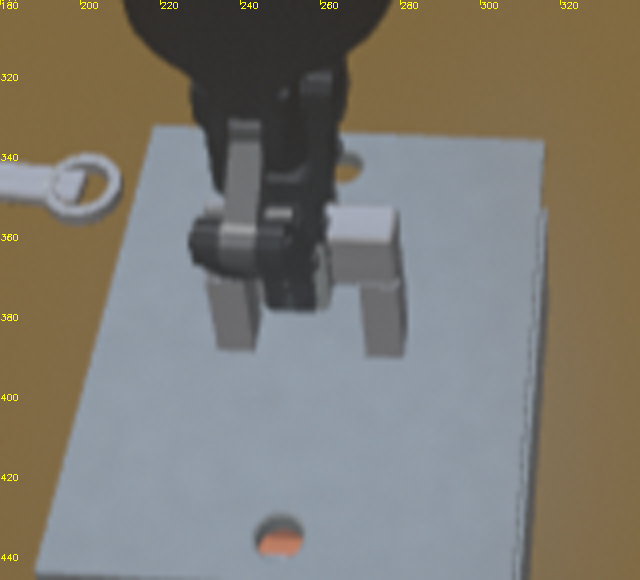

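View pics/c_b.png

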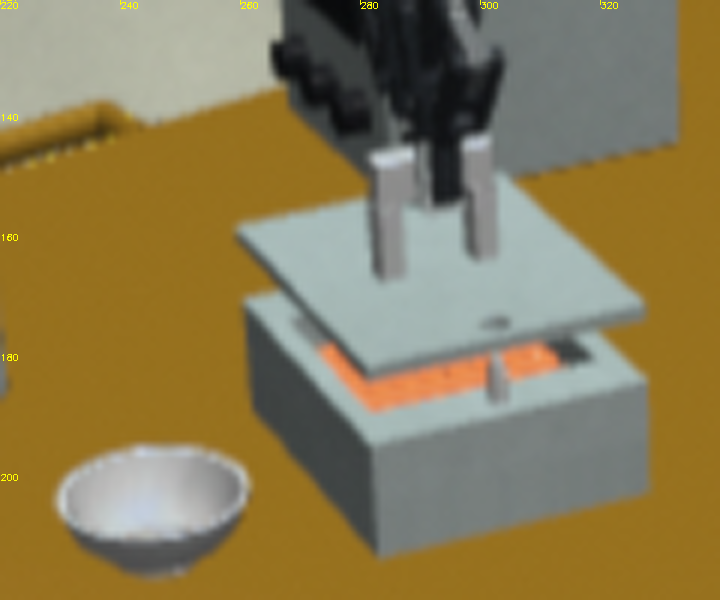

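```bash
python3 - <<'E'
import cv2
a=cv2.imread("pics/side_b.png"); cv2.imwrite("pics/s_b2.png",cv2.resize(a[405:475,180:330],None,fx=5,fy=5,interpolation=cv2.INTER_CUBIC))
E
python3 - <<'E'
from h import *
np.set_printoptions(precision=4,suppress=True)
S=manip.get_calibration("side");C=manip.get_calibration("scene")
s=lambda x,y:(180+x/4-.375,300+y/4-.375)
c=lambda x,y:(220+x/6-.42,120+y/6-.42)
z=.0989
for p in[(153,126),(544,141),(37,570),(279,537),(348,166)]: print("side",onz(S,s(*p),z))
for p in[(236,230),(374,370),(646,305),(503,173),(496,323)]: print("scene",onz(C,c(*p),z))
E
```

```text
side [ 0.4132 -0.2128  0.0989]
side [ 0.5501 -0.2427  0.0989]
side [ 0.3784 -0.3781  0.0989]
side [ 0.449  -0.3791  0.0989]
side [ 0.4806 -0.2425  0.0989]
scene [ 0.5127 -0.4058  0.0989]
scene [ 0.5456 -0.2383  0.0989]
scene [ 0.4105 -0.2121  0.0989]
scene [ 0.3733 -0.3765  0.0989]
scene [ 0.4752 -0.2417  0.0989]
```

View pics/s_b2.png

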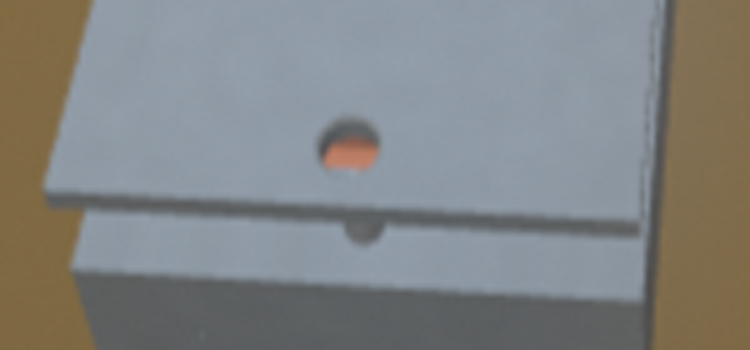

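The relative offset is about 0.6 mm in y and 0 in x, inside the hole clearance. I'll correct it and lower in stages, watching the force.

step_arm --pt "0 -0.0006 0.002 -0.0005 0.0003 0 1" --pt "0 -0.0006 0.005 -0.0005 0.0003 0 1" --pt "0 -0.0006 0.008 -0.0005 0.0003 0 1" --pt "0 -0.0006 0.011 -0.0005 0.0003 0 1" --pt "0 -0.0006 0.013 -0.0005 0.0003 0 1" --pt "0 -0.0006 0.014 -0.0005 0.0003 0 1" --pt "0 -0.0006 0.014 -0.0005 0.0003 0 1"

```text
time: 14.2
tool_pos: [0.4625, -0.3087, 0.1239]
tool_rot: [0.0, 0.994, -0.106, -0.0]
contact_force: [0.3, -0.3, -4.6]
gripper_width: 0.154
```

```bash
python3 look.py c
```

```text
t 14.2 pos [ 0.4625 -0.3087  0.1239] yang -102.18 F [ 0.3 -0.3 -4.6] w 0.154
delta [ 0.0002  0.0008 -0.0561] [0.0007 0.0006 0.0004]
```

View pics/s_c.png

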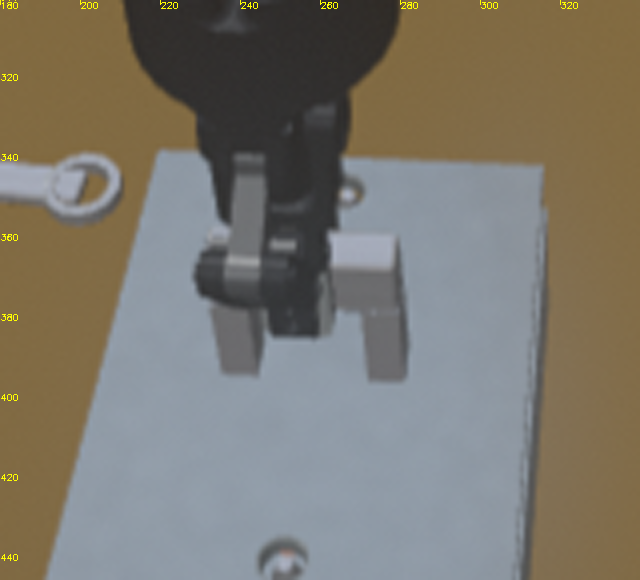

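View pics/c_c.png

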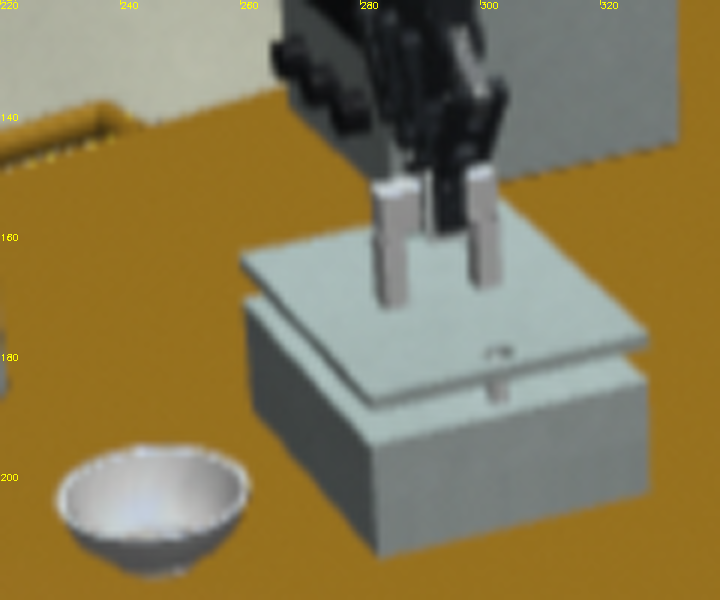

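Both stud tips show inside the holes, at (251,441) and (267,348), with no contact force. I'll continue down slowly.

step_arm --pt "0 0 0.002 0 0 0 1" --pt "0 0 0.004 0 0 0 1" --pt "0 0 0.006 0 0 0 1" --pt "0 0 0.008 0 0 0 1" --pt "0 0 0.01 0 0 0 1" --pt "0 0 0.012 0 0 0 1" --pt "0 0 0.013 0 0 0 1" --pt "0 0 0.0135 0 0 0 1" --pt "0 0 0.0135 0 0 0 1"

```text
time: 15.2
tool_pos: [0.4626, -0.3088, 0.1106]
tool_rot: [0.0, 0.994, -0.106, -0.0]
contact_force: [-0.5, -0.4, -4.3]
gripper_width: 0.158
```

step_arm --pt "0 0 0.0005 0 0 0 1" --pt "0 0 0.001 0 0 0 1" --pt "0 0 0.0015 0 0 0 1" --pt "0 0 0.002 0 0 0 1" --pt "0 0 0.0025 0 0 0 1" --pt "0 0 0.0025 0 0 0 1"

```text
time: 15.8
tool_pos: [0.4625, -0.3088, 0.108]
tool_rot: [0.0, 0.994, -0.106, -0.0]
contact_force: [1.0, 0.2, -5.2]
gripper_width: 0.152
```

step_arm --pt "0 0 0.0005 0 0 0 1" --pt "0 0 0.001 0 0 0 1" --pt "0 0 0.0013 0 0 0 1" --pt "0 0 0.0013 0 0 0 1"

```text
time: 16.2
tool_pos: [0.4626, -0.309, 0.1077]
tool_rot: [0.0, 0.994, -0.106, -0.0]
contact_force: [-4.1, 2.3, 3.1]
gripper_width: 0.149
```

Contact came at z = 0.1077, the height expected for seating. A quick look before letting go.

```bash
python3 look.py d
```

```text
t 16.2 pos [ 0.4626 -0.309   0.1077] yang -102.18 F [-4.1  2.3  3.1] w 0.149
delta [-0.      0.0006 -0.0723] [0.0009 0.0002 0.0004]
```

View pics/c_d.png

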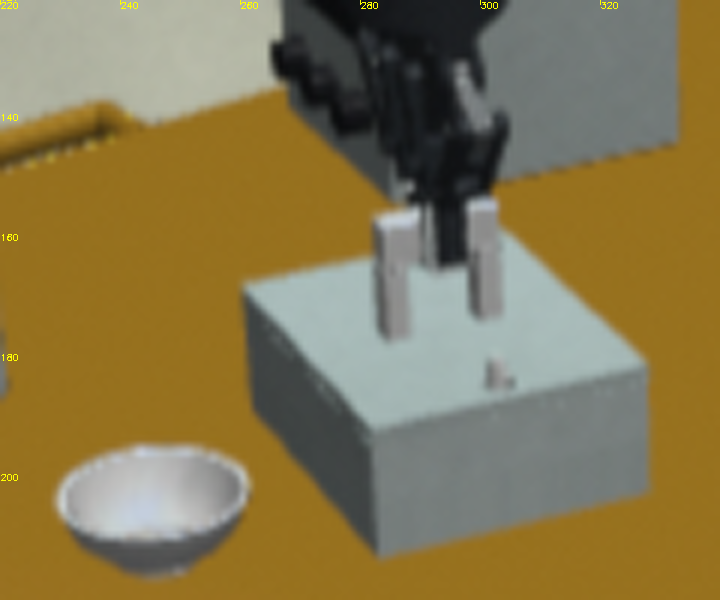

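View pics/s_d.png

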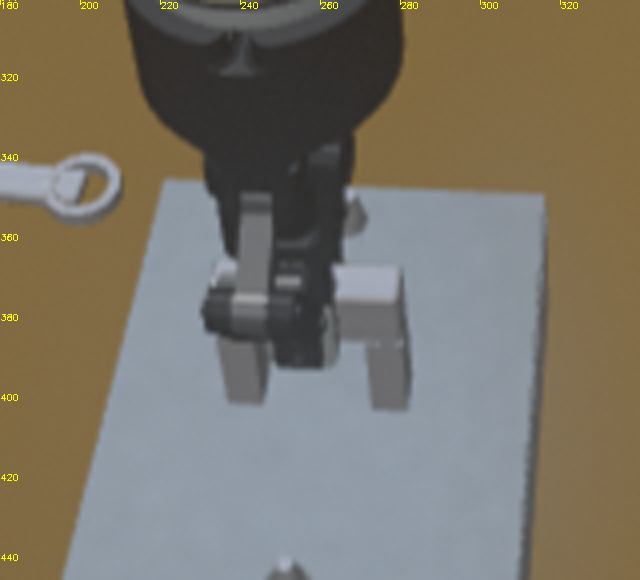

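Both studs protrude and the plate lies flush on the rim. I'll release and retreat.

step_arm --pt "0 0 0 0 0 0 -1" --pt "0 0 0 0 0 0 -1" --pt "0 0 0 0 0 0 -1" --pt "0 0 0 0 0 0 -1" --pt "0 0 0 0 0 0 -1" --pt "0 0 0 0 0 0 -1" --pt "0 0 -0.01 0 0 0 -1" --pt "0 0 -0.03 0 0 0 -1" --pt "0 0 -0.07 0 0 0 -1" --pt "0 0 -0.11 0 0 0 -1" --pt "0 0 -0.15 0 0 0 -1" --pt "-0.03 0 -0.18 0 0 0 -1" --pt "-0.05 0 -0.2 0 0 0 -1" --pt "-0.05 0 -0.2 0 0 0 -1" --pt "-0.05 0 -0.2 0 0 0 -1"

```text
time: 17.8
tool_pos: [0.4139, -0.2983, 0.3076]
tool_rot: [0.001, 0.994, -0.106, 0.001]
contact_force: [0.1, -0.0, -1.0]
gripper_width: 1.001
```

```bash
python3 look.py e
python3 - <<'E'
from h import *
np.set_printoptions(precision=4,suppress=True)
save('w9.png',manip.grab_frame('wrist'))
E
```

```text
t 17.8 pos [ 0.4139 -0.2983  0.3076] yang -102.21 F [ 0.1 -0.  -1. ] w 1.001
delta [0.0496 0.0005 0.1277] [ 0.0017 -0.0018 -0.0001]
```

View pics/side_e.png

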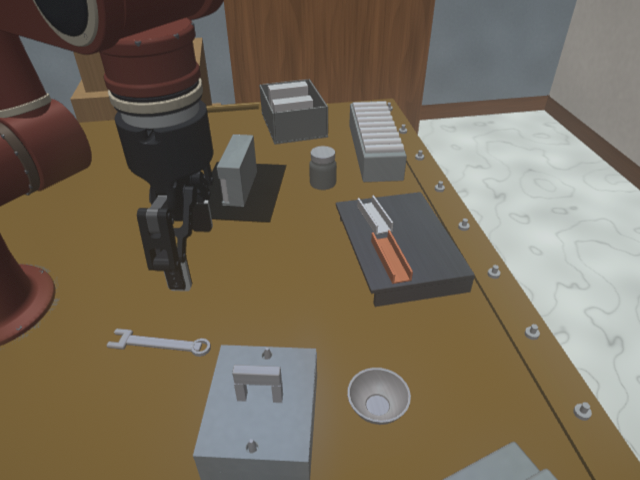

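View pics/c_e.png

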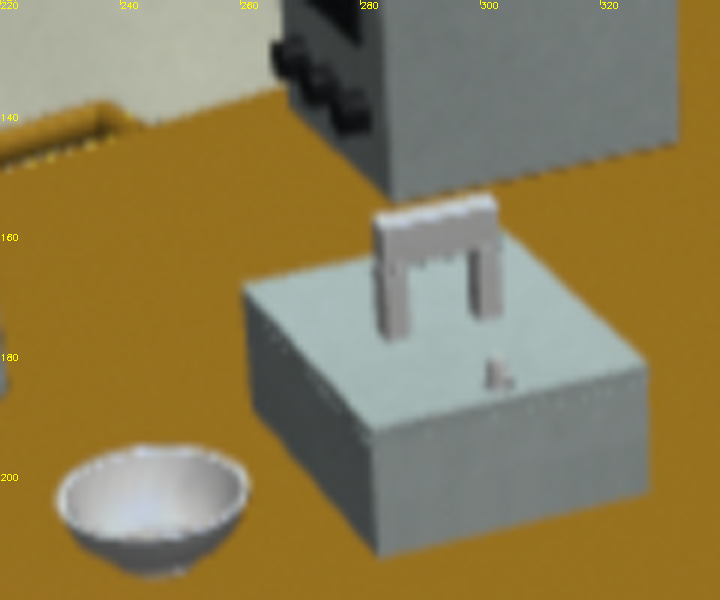

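View pics/scene_e.png

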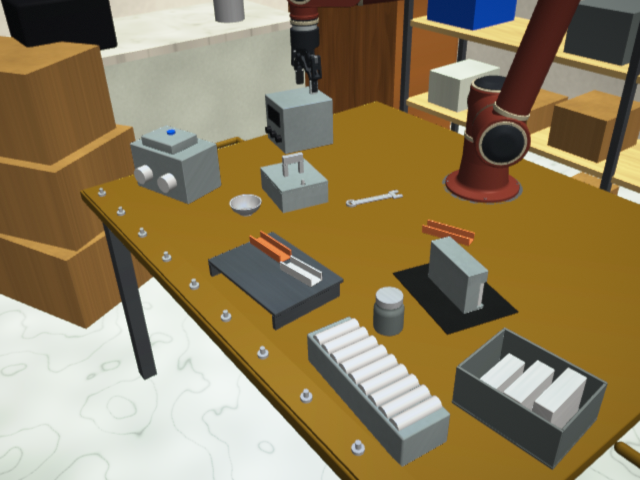

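The cover is flush on the case with studs through at (267,353) and (251,446), the cassette is upright on the mat, and the jar, bowl and profiles haven't moved. Handing in.

```bash
python3 -c "
from h import *
print(manip.job_done()); s=manip.state(); print(s['time'],s['contact_force'])"
```

```text
the job is handed in; nothing more can be done
None
the job is handed in; nothing more can be done
```

The job is done and handed in, at about 18 s on the robot's clock. I set the cassette down upright near the middle of the rubber mat. Then I drew the cover straight out from under the shelf, carried it level to the case, lowered it onto the studs and let go.

- **Cover:** the last pictures show both studs up through the holes and the plate flush on the rim. It made contact at the expected height (TCP z 0.1077 m), with about 3 N upward on the tool.
- **Cassette and other things:** the cassette is upright on the mat. By eye, the jar, bowl and both profiles look unmoved.
- **Robot:** the gripper is open and well clear, about 0.2 m above where it let go.
- **Disagreements:** the side and scene cameras differed by about 4 mm on absolute stud positions. I lined the cover up on hole-to-stud differences within each view, then corrected by 0.6 mm. While setting down the cassette I briefly tilted it by about 0.4° and levelled it again before it touched the mat.

No check failed. After hand-in the robot's state could no longer be read, so these results come from the pictures taken just before.

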